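# Clamp an axle stub in its nest and hold the spread snap ring at its groove

## Task

Set the steel axle stub down into the square pocket of the black nest, foot fully home, and swing the red clamp arm shut over its foot. Then take the orange-handled circlip pliers, squeeze them fully so that the brass snap ring on their tips spreads open, slide the ring down over the shaft until it is level with the dark groove, and finish there while holding: pliers squeezed, level and still, carried by the gripper alone, the ring open around the groove and not leaning on the shaft. Leave the other things on the bench where they are.

Things in the scene. Friction and masses are not known exactly. Their poses are not given: they have to be found in the camera images.
- stub_grip (a point): Axle stub, 0.35 kg, 66 mm high, standing on the bench: square green-anodised foot 64 x 64 x 14 mm, shoulder diameter 40 from 14 to 22 mm, then steel shaft diameter 32 to the top (edge bevelled 2.5 mm). This point is on the shaft's axis 48 mm above the foot's underside, a good height to grip the shaft. z along the shaft, x and y parallel to the foot's sides.
- groove (a point): Centre of the dark ring groove of the stub, on the shaft's axis 46 mm above the underside of the foot (groove 8 mm wide, diameter 28), 20 mm below the shaft's top. Axes as the stub's.
- stub_foot (a point): Centre of the underside of the stub's foot. Axes as the stub's.
- pocket (a point): Floor centre of the square pocket in the fixed black nest (135 x 95 x 20 mm, long along x). Pocket 67 x 67 mm, 12 deep, mouth bevelled 3 mm, floor 8 mm above the bench. x and y parallel to its sides; the foot fits any of four ways round. The clamp is on the +y side, so the pliers reach the shaft best from the -y side.
- clamp (a joint): Red clamp arm on the nest, turning about an upright pin. 0 rad = shut (arm parallel to the nest's x axis, over the edge of the stub's foot, 2 mm above it); up to 1.8 = swung open, counter-clockwise seen from above, to the +y side. Moves with about 1 N at the post and stays where it is left. Arm top 32 mm above the bench.
- clamp_post (a point): On the axis of the upright red round post at the free end of the clamp arm: diameter 14 mm, from 32 to 66 mm above the bench; this point 51 mm above the bench, the place to pinch or push it. It swings on a circle of 104 mm radius about clamp_hinge.
- clamp_hinge (a point): Point on the clamp arm's pivot axis, at the same height as clamp_post; in the nest's frame 52 mm to -x and 27 mm to +y of the pocket's centre.
- pliers: Circlip pliers, 0.27 kg, 14 mm high, lying flat on a blue rest. Origin at the underside of the pivot; x along the pliers towards the ring, z up. Two orange handles reach back to x = -105 mm; squeezing them spreads the tips. A brass snap ring (wire 3.5 mm, inner diameter 30 relaxed) stays on the tips, in the plane z = 7; spread, ring and jaws are up to 50 mm across and reach x = 105.
- pliers_grip (a point): Grip point midway between the handles, 68 mm behind the pivot, at half their height (7 mm above the underside); axes as the pliers'. Over their outsides the handles measure 64 mm here released, 38 mm fully squeezed (then parallel to x). On the rest this point is 41 mm above the bench, over a base plate 8 mm thick; the rest's supports are 25 mm away along x either way.
- handle_l (a joint): Squeeze angle of the handles: 0 = released, 0.20 rad = fully squeezed against the stop. A spring opens them, about 6 N on each handle at the grip point when fully squeezed; a grip of 30 N or more keeps them on the stop.
- ring_centre (a point): Centre of the snap ring's opening when fully spread, 77 mm ahead of the pivot, 7 mm above the pliers' underside (the ring's mid-plane); axes as the pliers'. Spread, the ring passes a 32 mm shaft with about 3 mm to spare all round when this point is on the shaft's axis; relaxed it does not pass.
- blue_box: Loose bystander: flat blue box, 65 x 120 x 26. Sizes in mm. Origin at the centre of its underside, z up. To be left alone.
- screw_case: Loose bystander: grey case with a clear lid and screws inside, 70 x 90 x 22. Sizes in mm. Origin at the centre of its underside, z up. To be left alone.
- key_set: Loose bystander: white holder 30 x 65 x 22 with four coloured hex keys reaching 80 out of it. Sizes in mm. Origin at the centre of its underside, z up. To be left alone.
- blank_flange: Loose bystander: round steel blank flange, diameter 70, 13 high. Sizes in mm. Origin at the centre of its underside, z up. To be left alone.
- port_cap: Loose bystander: black plastic disc cap, diameter 48, 16 high. Sizes in mm. Origin at the centre of its underside, z up. To be left alone.
- grease_jar: Loose bystander: white jar with green cap, diameter 48, 45 high. Sizes in mm. Origin at the centre of its underside, z up. To be left alone.
- centring_ring: Loose bystander: plain aluminium ring, outer diameter 52, 10 high (not the snap ring). Sizes in mm. Origin at the centre of its underside, z up. To be left alone.
- nest: The black nest itself with its clamp arm: fixed block 135 x 95 x 20 mm; origin at the centre of its underside, below the pocket's centre; axes as the pocket's.
Mind the look-alikes: they are no part of the job. Leave any purple or turquoise look-alike of the pliers alone.

How it is judged:
By the outcome, as a careful person would: the job done as asked, in the order asked, and still so for the second after the job is handed in, while the arm keeps its last pose, push and grip.
It also fails if it takes over 61 s, if anything falls off the work surface, if the arm or the gripper's body presses on something with over 40 N, if the wrist force passes 120 N, or if a joint passes its speed limit or range.

## Robot

A 6-joint arm with a two-finger parallel gripper is mounted at the origin on the work surface. World frame = base frame: x ahead of the robot, y to its left, z up, the work surface at z = 0. Lengths are in m, angles in rad, forces in N, time in s.
With the tool pointing down it reaches from about 0.425 to 0.925 m from the base axis. Payload 12.5 kg.
Tool frame: the origin (TCP) lies at the very end of the fingers, on their centre line; the grasp point (between the pads) lies 19 mm behind it; z points along the fingers, y is the line along which they close (so a half turn about z gives the same grasp; the last joint's range is limited). The gripper opens to 85 mm and grips with 20 to 120 N. Pads are 22 mm wide; open, the fingers measure 114 mm over their backs; the gripper's body (76 mm by 85 mm) begins 54 mm behind the grasp point. The pads swing forward as they close: fully open they stand 13 mm farther back than shut.
Start: joints at [-1.321, 0.491, 1.559, -0, 1.092, -0.106], TCP at [0.218, -0.586, 0.231] pointing down, gripper open.
Joint ranges: [-3.1, 3.1], [-0.84, 2.19], [0.05, 2.79], [-1.13, 4.28], [0.06, 2.93], [-2.69, 2.69]. Speed limits (rad/s): [2.22, 2.22, 2.79, 3.14, 3.14, 3.14].

## Interface

Orientations are given as [roll, pitch, yaw] about the fixed x, y, z axes, in that order (R = Rz(yaw) Ry(pitch) Rx(roll)).
In Python, from rig import arm, grip, cams, spotter gives the robot as it stands. Calls block until the motion is done:
- arm.goto(position, orientation): joint-space move of the TCP to a pose.
- arm.move_straight(position, feed=0.15, attitude=None): straight line of the TCP; attitude=None keeps the orientation; feed is the mean speed in m/s.
- arm.movej(angles): joint-space move.
- grip(opening, f_grip=None): finger opening in m; f_grip is the grip in N (None keeps the last); returns when the fingers have stopped.
- arm.hold(seconds).
- arm.ik(position, orientation): joint angles nearest the present ones, or None.
- cams.read_camera(name): name is "side" or "top"; returns the picture (384x512x3 uint8, red, green, blue); there is no depth.
- cams.camera_model(name): a dict with "vfov" (degrees; the focal length in pixels is half the picture's height over the tangent of half this angle, whatever the lens; pixels are square), "cx", "cy" (the principal point, pixels), "view" (4x4, takes a point from world to camera coordinates). Camera axes: x right, y down, z forward; pixel columns grow to the right and rows downward; lengths in m; the calibration is good to about 2 mm. A picture is of the moment at which its call begins. camera_model takes no time and is no camera call.
A pose or a line that the arm cannot do raises arm.MotionError and nothing moves.
- arm.close_job(): hands the job in; it is judged then, once.
Trained networks look in the newest picture that a camera, given by its name, has taken for a name from the list of things; names that differ only in an ending like _2 or _b are one class to them, and where a whole thing is asked for, a point or a joint stands for the part that bears it (a point fixed in the world has none). Each returns a list of dicts, best first, with "confidence" (0 to 1); they miss things now and then, are a little off and sometimes report something else, mostly with a low value. They report only what shows in the picture. A call takes as long as a camera call. They do not tell look-alikes from the thing itself.
- spotter.masks_of(query, camera): "region" (384x512 bool, what is visible of it) and "bbox" ([left, top, right, bottom] in pixels, round what is visible of it).
Readings, each from a call of its own:
- arm.current_time_s(): time.
- arm.current_q(): joint angles.
- arm.current_joint_vel(): joint speeds.
- arm.current_effort(): joint torques, N m.
- arm.current_position(): TCP position.
- arm.current_ee_rot(): TCP orientation.
- arm.current_force(): force on the tool from outside, world axes, zero at the start.
- arm.current_wrist_torque(): the same for the moment, N m.
- arm.current_finger_gap(): finger opening in m.
- arm.current_finger_force(): force on a finger pad.
Only numpy, scipy, OpenCV 4.12 (cv2) and the standard library are available. Lean on these libraries where they do the work, as an engineer would, in place of code of your own. Each camera call takes 0.05 s, during which the arm holds its last target. There are 200 camera calls.

## Working session

There is one attempt and no reset: what is moved stays moved. The work goes in short steps, each a Python script; the robot and the scene stay as the last script left them, time stands still between calls to the robot, and variables do not carry over. Pictures are saved under pics/ and viewed, at most 10 in all, crops included, and the job is handed in when it is done.

```bash
ls; mkdir -p pics; python3 - <<'E'
from rig import arm, grip, cams, spotter
import cv2, numpy as np
for n in ("top","side"):
    im=cams.read_camera(n); np.save(f"pics/{n}0.npy",im)
    m=cams.camera_model(n); print(n,m)
    cv2.imwrite(f"pics/{n}0.png",cv2.resize(im[:,:,::-1],(800,600),interpolation=cv2.INTER_CUBIC))
    for q in ("stub_foot","nest","pliers","clamp_post","port_cap","centring_ring"):
        for r in spotter.masks_of(q,n):
            ys,xs=np.nonzero(r["region"]); print(q,round(r["confidence"],2),r["bbox"],len(xs),xs.mean().round(1) if len(xs) else 0,ys.mean().round(1) if len(xs) else 0)
print(arm.current_time_s(),arm.current_ee_rot())
E
```

```text
pics
top {'vfov': 48.12658731550364, 'cx': 258.86970554026107, 'cy': 185.88988842437826, 'view': array([[ 0.01292538, -0.99988004, -0.00853495, -0.02953048],
       [-0.99017152, -0.01161017, -0.13937561,  0.53293633],
       [ 0.1392598 ,  0.01025255, -0.9902028 ,  1.30696908],
       [ 0.        ,  0.        ,  0.        ,  1.        ]])}
stub_foot 0.81 [124.8, 174.2, 154.3, 197.2] 375 139.1 187.2
nest 0.91 [179.9, 174.7, 239.6, 222.0] 1440 219.9 198.3
pliers 0.97 [380.4, 117.8, 405.6, 165.1] 387 388.5 138.1
pliers 0.65 [303.5, 181.9, 368.8, 212.7] 447 342.0 197.9
pliers 0.5 [365.7, 246.4, 388.1, 266.8] 126 375.2 255.3
pliers 0.2 [213.7, 94.5, 251.4, 124.5] 619 233.5 107.2
clamp_post 0.6 [183.0, 208.5, 221.8, 221.2] 147 197.2 217.2
port_cap 0.58 [276.7, 142.2, 289.4, 159.4] 178 283.8 150.8
side {'vfov': 47.128536288395125, 'cx': 252.42455267394863, 'cy': 189.23479701780192, 'view': array([[-0.93264327, -0.36067147,  0.00962411,  0.49397617],
       [-0.26930765,  0.6781432 , -0.68380932,  0.19529501],
       [ 0.24010399, -0.64034201, -0.72959728,  1.04626046],
       [ 0.        ,  0.        ,  0.        ,  1.        ]])}
nest 0.73 [219.4, 216.0, 278.9, 281.7] 2130 251.3 237.4
pliers 0.95 [233.3, 90.2, 281.8, 113.9] 349 255.3 102.7
pliers 0.78 [279.0, 119.3, 319.6, 157.0] 330 297.5 137.6
pliers 0.6 [352.0, 134.1, 373.1, 151.2] 135 366.1 142.3
pliers 0.53 [303.8, 164.6, 336.5, 206.5] 896 318.3 185.0
clamp_post 0.72 [257.7, 236.4, 272.2, 282.2] 230 266.6 258.3
port_cap 0.5 [217.4, 164.8, 233.6, 179.4] 192 225.7 169.6
centring_ring 0.57 [291.1, 231.4, 313.0, 252.6] 224 300.9 240.4
0.7 [ 3.14149048e+00 -1.87784876e-05  3.55790592e-01]
```

View pics/top0.png

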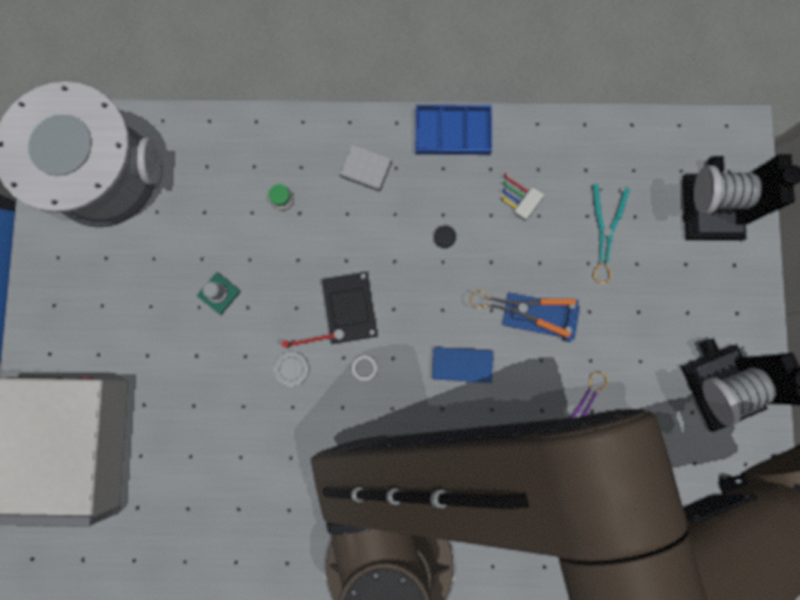

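View pics/side0.png

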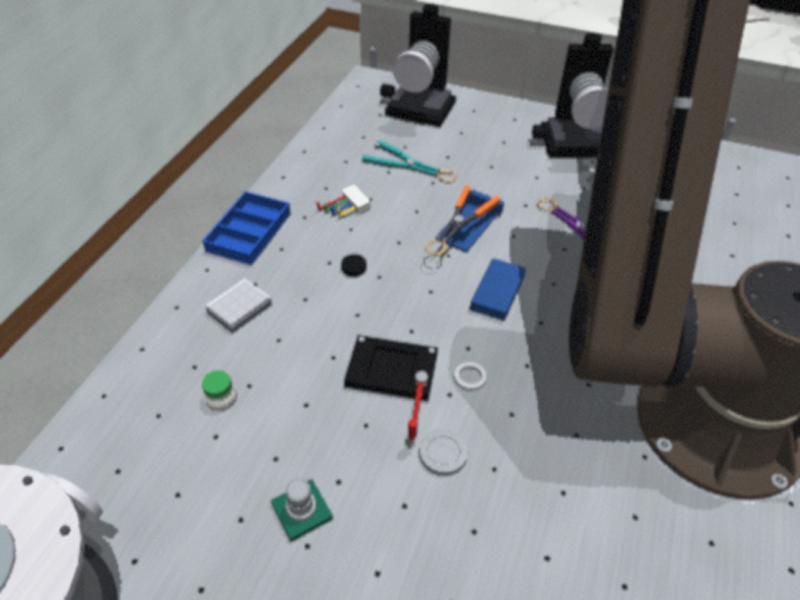

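The top picture (800-px scale) shows three candidates for the pliers: orange at (525,305) on the blue rest, turquoise at (605,235), and purple at (590,390). The orange pair matches the description. The stub is at (218,292) and the nest at (350,307). The clamp hinge is at (338,335) and its post at (285,344), so the clamp is open. The flange at (291,368), the ring at (365,368) and the cap at (445,237) are bystanders.

Next I'll fit the models to both views.

```bash
cat > h.py <<'E'
import numpy as np, cv2
from scipy.optimize import minimize, least_squares
from rig import arm, grip, cams, spotter
CM={n:cams.camera_model(n) for n in("top","side")}
def proj(n,P):
    m=CM[n]; P=np.atleast_2d(P); c=P@m["view"][:3,:3].T+m["view"][:3,3]
    f=192/np.tan(np.radians(m["vfov"])/2)
    return c[:,:2]/c[:,2:]*f+[m["cx"],m["cy"]]
def ray(n,uv,z):
    m=CM[n]; R=m["view"][:3,:3]; f=192/np.tan(np.radians(m["vfov"])/2)
    o=-R.T@m["view"][:3,3]; d=R.T@np.array([(uv[0]-m["cx"])/f,(uv[1]-m["cy"])/f,1])
    return o+d*(z-o[2])/d[2]
def tri(uvs):   # {cam:uv}
    x0=ray("top",uvs["top"],.03)
    r=least_squares(lambda p:np.concatenate([proj(n,p)[0]-uvs[n] for n in uvs]),x0)
    return r.x,np.sqrt((r.fun**2).mean())
def mask(im,kind,box):
    hsv=cv2.cvtColor(im,cv2.COLOR_RGB2HSV).astype(int); h,s,v=hsv[...,0],hsv[...,1],hsv[...,2]
    m={"green":(h>65)&(h<95)&(s>110),"black":v<75,"orange":(h<20)&(h>4)&(s>160)&(v>110),
       "red":((h<6)|(h>172))&(s>120)}[kind]
    o=np.zeros(m.shape,bool); l,t,r,b=box; o[t:b,l:r]=m[t:b,l:r]; return o
def hullmask(pts,S=8,big=False):
    h=cv2.convexHull(((np.asarray(pts)+.5)*S).astype(np.float32)).round().astype(np.int32)
    o=np.zeros((384*S,512*S),np.uint8); cv2.fillConvexPoly(o,h,1); return o
def pixhull(m):
    ys,xs=np.nonzero(m); return cv2.convexHull(np.stack([xs,ys],1).astype(np.float32))[:,0]
def boxpts(x,y,yaw,sx,sy,z0,z1):
    c,s=np.cos(yaw),np.sin(yaw)
    return np.array([[x+c*a-s*b,y+s*a+c*b,z] for a in(-sx/2,sx/2) for b in(-sy/2,sy/2) for z in(z0,z1)])
def fitbox(hulls,p0,sx,sy,z0,z1,S=8):
    def cost(p,full=False):
        e=[]
        for n,(hp) in hulls.items():
            ref=hullmask(hp,S); q=hullmask(proj(n,boxpts(*p,sx,sy,z0,z1)),S)
            e.append((ref!=q).sum()/ref.sum())
        return e if full else sum(e)
    best=min((minimize(cost,[p0[0],p0[1],p0[2]+d],method="Nelder-Mead",options=dict(initial_simplex=np.array([p0[0],p0[1],p0[2]+d])+np.array([[0,0,0],[.01,0,0],[0,.01,0],[0,0,.15]]),xatol=1e-4,fatol=1e-5)) for d in(-.2,.2)),key=lambda r:r.fun)
    return best.x,cost(best.x,True)
E
cat > fit.py <<'E'
from h import *
I={n:np.load(f"pics/{n}0.npy") for n in CM}
bx={"stub":{"top":(118,168,162,206),"side":(168,298,218,350)},"nest":{"top":(200,168,246,224),"side":(216,208,284,262)}}
for name,k,sx,sy,z1 in(("stub","green",.064,.064,.014),("nest","black",.135,.095,.020)):
    ms={n:mask(I[n],k,bx[name][n]) for n in CM}
    for n in CM:
        _,lab,st,_=cv2.connectedComponentsWithStats(ms[n].astype(np.uint8)); ms[n]=lab==1+st[1:,4].argmax()
    h={n:pixhull(m) for n,m in ms.items()}
    p0=ray("top",h["top"].mean(0),.01)
    for sel in(("top",),("side",),("top","side")):
        x,e=fitbox({n:h[n] for n in sel},[p0[0],p0[1],0 if name=="nest" else .7],sx,sy,0,z1,4)
        print(name,sel,x.round(4),np.round(e,3),[int(m.sum()) for m in ms.values()])
for n,b in(("top",(318,185,376,220)),("side",(270,115,325,160))):
    m=mask(I[n],"orange",b); num,lab,st,ce=cv2.connectedComponentsWithStats(m.astype(np.uint8))
    for i in range(1,num):
        if st[i,4]>15:
            q=cv2.minAreaRect(np.argwhere(lab==i)[:,::-1].astype(np.float32)); print(n,st[i],ce[i].round(1),np.round(cv2.boxPoints(q),1).tolist())
for n,b in(("top",(170,205,225,228)),("side",(250,230,280,290))):
    m=mask(I[n],"red",b); print(n,np.array(pixhull(m)).tolist())
a=cv2.resize(I["top"][165:230,110:240],None,fx=6,fy=6,interpolation=3)
b=cv2.resize(I["top"][175:225,295:380],None,fx=6,fy=6,interpolation=3); 
c=np.zeros((600,780,3),np.uint8); b=cv2.resize(I["side"][100:180,255:335],(210,210),interpolation=3); a=a[:390]; c[:390]=a; c[390:,:210]=b
t=cv2.resize(I["top"][175:225,295:380],(357,210),interpolation=3); c[390:,210:567]=t
s=cv2.resize(I["side"][225:285,235:285],(175,210),interpolation=3); c[390:,567:742]=s
cv2.imwrite("pics/crop1.png",c[:,:,::-1])
E
python3 fit.py
```

```text
stub ('top',) [0.5298 0.3583 0.9119] [0.303] [140, 436]
stub ('side',) [0.5278 0.3575 0.8844] [0.191] [140, 436]
stub ('top', 'side') [0.5295 0.3575 0.8336] [0.308 0.194] [140, 436]
nest ('top',) [0.5018 0.09   0.2214] [0.095] [1119, 1639]
nest ('side',) [0.5028 0.0886 0.2161] [0.098] [1119, 1639]
nest ('top', 'side') [0.5023 0.0885 0.1934] [0.096 0.1  ] [1119, 1639]
top [347 192  20   3  42] [356.8 192.6] [[347.0, 192.0], [366.0, 192.0], [366.0, 194.0], [347.0, 194.0]]
top [344 205  20  10  49] [353.7 209.7] [[343.70001220703125, 206.8000030517578], [344.6000061035156, 204.60000610351562], [363.6000061035156, 212.5], [362.70001220703125, 214.6999969482422]]
side [293 120   7  12  41] [296.2 125.8] [[292.20001220703125, 130.60000610351562], [297.79998779296875, 119.4000015258789], [300.6000061035156, 120.80000305175781], [295.0, 132.0]]
side [305 127  14  11  64] [311.5 131.8] [[303.3999938964844, 134.89999389648438], [316.6000061035156, 125.0999984741211], [319.20001220703125, 128.60000610351562], [306.1000061035156, 138.39999389648438]]
top [[212.0, 216.0], [184.0, 221.0], [182.0, 221.0], [181.0, 220.0], [181.0, 219.0], [212.0, 213.0]]
side [[271.0, 248.0], [270.0, 254.0], [265.0, 278.0], [264.0, 280.0], [262.0, 280.0], [262.0, 269.0], [265.0, 251.0], [266.0, 247.0], [268.0, 245.0], [270.0, 245.0]]
```

View pics/crop1.png

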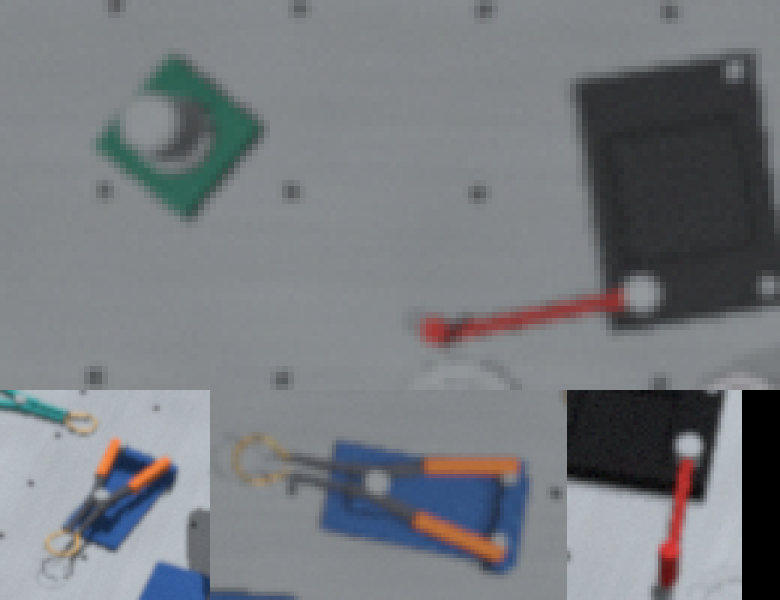

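```bash
cat > fit2.py <<'E'
from h import *
I={n:cv2.GaussianBlur(np.load(f"pics/{n}0.npy"),(0,0),.6).astype(float) for n in CM}
bx={"stub":{"top":(118,168,162,206),"side":(168,298,218,350)},"nest":{"top":(198,165,250,226),"side":(214,206,288,262)}}
def fg(n,name):
    im=I[n]; r,g,b=im[...,0],im[...,1],im[...,2]; l,t,rr,bb=bx[name][n]
    f=(g-r) if name=="stub" else 255-im.max(2)
    f=f[t:bb,l:rr]; lo=np.median(f[[0,-1]]); hi=np.percentile(f,90 if name=="stub" else 70)
    return np.clip((f-lo)/(hi-lo),0,1)
for name,sx,sy,z1 in(("stub",.064,.064,.014),("nest",.135,.095,.020)):
    F={n:fg(n,name) for n in CM}
    S=6
    def cost(p,sel):
        e=0
        for n in sel:
            l,t,r,b=bx[name][n]; q=(proj(n,boxpts(*p,sx,sy,0,z1))-[l,t]+.5)
            def soft(pts):
                o=np.zeros(((b-t)*S,(r-l)*S),np.float32)
                cv2.fillConvexPoly(o,cv2.convexHull(((pts*S-.5)*16).astype(np.float32)).round().astype(np.int32),1.,lineType=cv2.LINE_8,shift=4)
                return cv2.GaussianBlur(cv2.resize(o,(r-l,b-t),interpolation=cv2.INTER_AREA),(0,0),.8)
            o=soft(q); w=np.ones_like(o)
            # ignore interior (shaft, knobs)
            c=q.mean(0); w[soft(c+(q-c)*.72)>.3]=0
            if name=="stub":
                th=np.linspace(0,6.28,16); cyl=np.concatenate([np.c_[p[0]+.021*np.cos(th),p[1]+.021*np.sin(th),th*0+z] for z in(.014,.066)])
                w[soft(proj(n,cyl)-[l,t]+.5)>.1]=0
            e+=(w*(o-F[n])**2).sum()/w.sum()
        return e
    p0=[.5285,.358,.8] if name=="stub" else [.502,.089,.15]
    for sel in(("top",),("side",),("top","side")):
        R=[minimize(cost,[p0[0],p0[1],p0[2]+d],args=(sel,),method="Nelder-Mead",options=dict(initial_simplex=np.array([p0[0],p0[1],p0[2]+d])+np.array([[0,0,0],[.01,0,0],[0,.01,0],[0,0,.1]]),xatol=1e-4,fatol=1e-7)) for d in(-.1,.05)]
        r=min(R,key=lambda r:r.fun); print(name,sel,r.x.round(4),r.fun.round(4))
# pliers: sub-pixel handle tips/ring, from 800-crop reading ->
def cr(x,y): return np.array([295+(x-210)/4.2-.5,175+(y-390)/4.2-.5])
zt=.034+.014
for nm,u,z in(("handle_up_end",(519,466),.041),("handle_lo_end",(500,555),.041),("pivot",(377,482),.048),("ring",(259,459),.041),("up_in",(424,466),.041),("lo_in",(415,517),.041)):
    print(nm,ray("top",cr(*u),z).round(4))
print("hinge",ray("top",(110+640/6-.5,165+294/6-.5),.04).round(4),"post",ray("top",(110+434/6-.5,165+330/6-.5),.066).round(4))
def cs(x,y): return np.array([255+x/2.625-.5,100+(y-390)/2.625-.5])
print("pivot tri",tri({"top":cr(377,482),"side":cs(100,495)}),"ring tri",tri({"top":cr(259,459),"side":cs(63,543)}))
print("post side",ray("side",(235+(668-567)/3.5-.5,225+(547-390)/3.5-.5),.066).round(4))
E
python3 fit2.py
```

```text
stub ('top',) [0.5291 0.3608 0.8989] 0.0018
stub ('side',) [0.5302 0.3557 0.9128] 0.008
stub ('top', 'side') [0.5288 0.3574 0.9099] 0.0243
nest ('top',) [0.5006 0.09   0.1877] 0.0132
nest ('side',) [0.5004 0.0892 0.1886] 0.0167
nest ('top', 'side') [0.5004 0.0898 0.1813] 0.0302
handle_up_end [ 0.5157 -0.3622  0.041 ]
handle_lo_end [ 0.4497 -0.3468  0.041 ]
pivot [ 0.5017 -0.2561  0.048 ]
ring [ 0.5186 -0.1703  0.041 ]
up_in [ 0.5149 -0.2921  0.041 ]
lo_in [ 0.4769 -0.2849  0.041 ]
hinge [0.445 0.108 0.04 ] post [0.4236 0.2088 0.066 ]
pivot tri (array([ 0.50206114, -0.25608187,  0.04790653]), np.float64(0.0775257572361668)) ring tri (array([ 0.51741925, -0.17012869,  0.04367041]), np.float64(0.18978804328919202))
post side [0.4246 0.2069 0.066 ]
```

The crop confirms the choice: orange handles, and a pivot that triangulates to a height of 48 mm as it should. I'll refine the nest yaw, then grip the stub twice at right angles so it is centred both ways.

```bash
sed -e 's/f=f\[t:bb,l:rr\];/f=f[t:bb,l:rr]; f=cv2.morphologyEx(f,cv2.MORPH_CLOSE,np.ones((9,9))) if name=="nest" else f;/' -e 's/(("stub",.064,.064,.014),("nest"/(("nest"/' -e 's/,.020)):/,.020),):/' fit2.py | sed '/^# pliers/,$d' > fit3.py; cat >> fit3.py <<'E'
g=np.load("pics/top0.npy").max(2).astype(float)
for u,v in((231.5,175.8),(237,212)):
    l,t=int(u)-3,int(v)-3; w=np.clip(g[t:t+7,l:l+7]-90,0,None); yy,xx=np.mgrid[t:t+7,l:l+7]; c=((xx*w).sum()/w.sum(),(yy*w).sum()/w.sum()); print("screw",np.round(c,2),ray("top",c,.021).round(4))
E
python3 fit3.py
python3 - <<'E'
from h import *
P=np.pi; x,y=.5297,.358
t1=.905
arm.goto([x,y,.12],[P,0,t1]); print(arm.current_time_s())
arm.move_straight([x,y,.029],feed=.12); grip(.02,20); print(arm.current_time_s(),arm.current_finger_gap())
grip(.05); arm.move_straight([x,y,.029],feed=.3,attitude=[P,0,t1+P/2]); print(arm.current_time_s(),arm.current_force())
grip(.02,60); print(arm.current_time_s(),arm.current_finger_gap(),arm.current_finger_force(),arm.current_position())
for n in CM: np.save(f"pics/{n}1.npy",cams.read_camera(n))
E
```

```text
nest ('top',) [0.5016 0.09   0.1791] 0.0047
nest ('side',) [0.5011 0.0892 0.1787] 0.0075
nest ('top', 'side') [0.5013 0.0896 0.1797] 0.0127
screw [230.96 173.45] [0.5744 0.0665 0.021 ]
screw [237.7  212.14] [0.4516 0.0426 0.021 ]
4.1833
5.625 0.03144814199351472
7.6583 [ 0.43806004 -0.04960926 -0.25712978]
7.9667 0.030631319240061065 59.46833982132375 [0.52966763 0.35792734 0.02921512]
```

```bash
python3 - <<'E'
from h import *
P=np.pi; x,y,yaw=.5013,.0896,.18; d=.905-yaw
p=arm.current_position(); arm.move_straight([p[0],p[1],.10],feed=.2)
t=.905+P/2-d
arm.goto([x,y,.085],[P,0,t]); arm.move_straight([x,y,.055],feed=.15)
print(arm.current_time_s(),arm.current_finger_gap(),arm.current_force())
o=[]
for n in CM:
    im=cams.read_camera(n); np.save(f"pics/{n}2.npy",im)
    u,v=proj(n,[x,y,.03])[0].astype(int); o.append(cv2.resize(im[v-32:v+32,u-40:u+40],(400,320),interpolation=3))
cv2.imwrite("pics/nest2.png",np.hstack(o)[:,:,::-1])
E
```

```text
9.975 0.03046223771979615 [-0.02172419 -0.03617715 -4.04935883]
```

View pics/nest2.png

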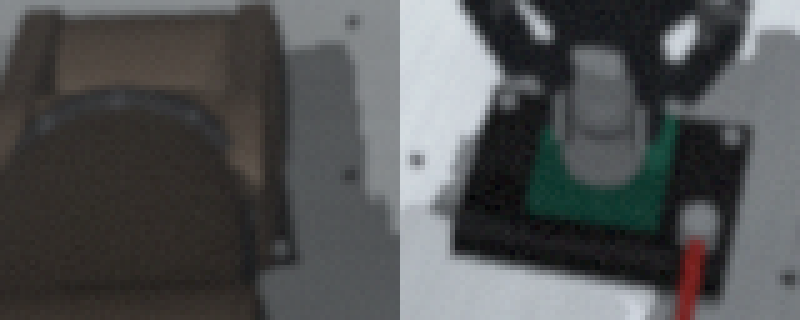

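The side crop shows the green foot (530–680, 120–230) square over the pocket and parallel to the nest. I'll lower it in small steps and watch the force.

```bash
python3 - <<'E'
from h import *
im=np.load("pics/side2.npy"); u,v=proj("side",[.5013,.0896,.03])[0].astype(int)
q=proj("side",boxpts(.5013,.0896,.18,.064,.064,.026,.040)); print("pred foot corners in crop:",((q-[u-40,v-32]+.5)*5+[400,0]).round(0).tolist())
x,y=.5013,.0896
f0=arm.current_force()
for z in (.050,.047,.044,.042,.040,.0385,.0375,.037):
    arm.move_straight([x,y,z],feed=.06); f=arm.current_force()-f0; print(z,f.round(1),arm.current_wrist_torque().round(2),round(arm.current_time_s(),2))
    if f[2]>20 or np.hypot(*f[:2])>15: break
E
```

```text
pred foot corners in crop: [[678.0, 132.0], [679.0, 115.0], [656.0, 234.0], [656.0, 217.0], [553.0, 113.0], [553.0, 96.0], [526.0, 213.0], [526.0, 196.0]]
0.05 [-0.4 -0.5 -0.4] [ 0.08 -0.02  0.05] 10.32
0.047 [-0.5 -0.1  0.2] [ 0.    0.02 -0.03] 10.57
0.044 [ 0.6 -0.1 -0.7] [0.01 0.03 0.  ] 10.82
0.042 [-1.   0.7 -0.3] [-0.05 -0.    0.02] 11.07
0.04 [-1.   0.1  0.2] [ 0.02 -0.04  0.04] 11.32
0.0385 [-0.4 -0.7 -0.3] [-0.03  0.04  0.03] 11.57
0.0375 [-0.1  0.8 -0.8] [0.02 0.03 0.02] 11.82
0.037 [-1.9 -0.1  4.5] [-0.03  0.21 -0.06] 12.07
```

```bash
cat >> h.py <<'E'
PI=np.pi; NX,NY,NYAW=.5013,.0896,.18
def N(a,b): c,s=np.cos(NYAW),np.sin(NYAW); return np.array([NX+c*a-s*b,NY+s*a+c*b])
def post(t): h=N(-.052,.027); return h+.104*np.array([np.cos(NYAW+t),np.sin(NYAW+t)])
E
python3 - <<'E'
from h import *
grip(.05,20); arm.move_straight([NX,NY,.11],feed=.2); print(arm.current_time_s())
o=[PI,0,NYAW]; t0=1.60; p=post(t0); print(p)
arm.goto([*p,.10],o); arm.move_straight([*p,.038],feed=.15); 
grip(.005,20); print(arm.current_time_s(),arm.current_finger_gap(),arm.current_force().round(1))
if .011<arm.current_finger_gap()<.016:
    for t in np.linspace(t0,0,9)[1:]:
        arm.move_straight([*post(t),.038],feed=.1); print(round(t,2),arm.current_force().round(1),round(arm.current_time_s(),2),round(arm.current_finger_gap(),4))
        if np.linalg.norm(arm.current_force())>30: break
E
```

```text
12.9167
[0.42370751 0.20858669]
15.5083 0.01315703184360957 [-1.2  5.2  4.1]
1.4 [0.9 8.7 5. ] 15.87 0.0128
1.2 [ 2.1 13.6  1.8] 16.23 0.0133
1.0 [ 6.7 18.3 -1.4] 16.58 0.013
0.8 [14.7 22.6 -5.8] 16.94 0.0133
0.6 [16.3 15.9 -4.8] 17.3 0.013
0.4 [13.7  8.8 -2.9] 17.66 0.0133
0.2 [9.3 2.4 0.8] 18.02 0.0129
0.0 [5.4 3.  4.4] 18.38 0.0133
```

```bash
python3 - <<'E'
from h import *
for t in(-.012,-.024):
    arm.move_straight([*post(t),.038],feed=.05); f=arm.current_force(); print(t,f.round(1))
    if np.linalg.norm(f)>14: break
grip(.03); p=arm.current_position(); arm.move_straight([p[0],p[1],.11],feed=.2)
y=1.385; gx,gy=.4894,-.3228
arm.goto([gx,gy,.12],[PI,0,y]); print(arm.current_time_s()); grip(.085)
o=[]
for n in CM:
    im=cams.read_camera(n); np.save(f"pics/{n}3.npy",im)
    u,v=proj(n,[NX,NY,.03])[0].astype(int); o.append(cv2.resize(im[v-32:v+32,u-40:u+40],(400,320),interpolation=3))
im=np.load("pics/side3.npy"); u,v=proj("side",[gx,gy,.04])[0].astype(int); 
o2=[cv2.resize(im[v-30:v+34,u-50:u+30],(400,280),interpolation=3),np.zeros((280,400,3),np.uint8)]
im=np.load("pics/top3.npy"); u,v=proj("top",[gx,gy,.04])[0].astype(int); o2[1]=cv2.resize(im[v-30:v+34,u-50:u+30],(400,280),interpolation=3)
cv2.imwrite("pics/c3.png",np.vstack([np.hstack(o),np.hstack(o2)])[:,:,::-1])
E
```

```text
-0.012 [ 4.4 12.3  3.8]
-0.024 [ 3.3 21.4  3.8]
21.4333
```

View pics/c3.png

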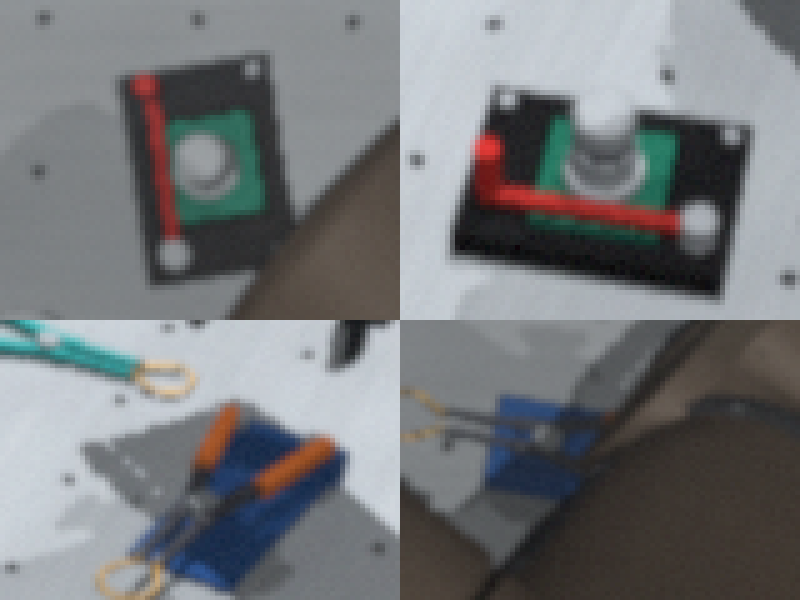

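The clamp is shut over the seated foot: the post is at (145,85) in the top crop, with the arm along the nest edge. Next I'll grip the pliers.

```bash
python3 - <<'E'
from h import *
y=1.385; gx,gy=.4894,-.3228
arm.move_straight([gx,gy,.0225],feed=.12); print(arm.current_force().round(1),arm.current_time_s())
grip(.03,100); print(arm.current_finger_gap(),arm.current_finger_force(),arm.current_force().round(1),arm.current_time_s())
arm.move_straight([gx,gy,.10],feed=.15)
d=np.array([np.cos(NYAW+PI/2),np.sin(NYAW+PI/2)])
g=np.array([NX,NY])-.145*d; print(g)
arm.goto([*g,.125],[PI,0,NYAW+PI/2]); print(arm.current_time_s(),arm.current_finger_gap())
o=[]
for n in CM:
    im=cams.read_camera(n); np.save(f"pics/{n}4.npy",im)
    u,v=proj(n,[NX,NY,.10])[0].astype(int); o.append(cv2.resize(im[v-32:v+48,u-40:u+40],(400,400),interpolation=3))
cv2.imwrite("pics/c4.png",np.hstack(o)[:,:,::-1]); print([ (proj(n,[NX,NY,.10])[0]) for n in CM])
E
```

```text
[ 0.   0.  -0.7] 23.0833
0.03598407351898375 97.72822737693787 [-3.3 -1.2 18.2] 23.6083
[ 0.52725929 -0.05305734]
25.3333 0.03577415689687967
[array([220.70703224, 193.1480947 ]), array([250.3380709 , 211.60990796])]
```

View pics/c4.png

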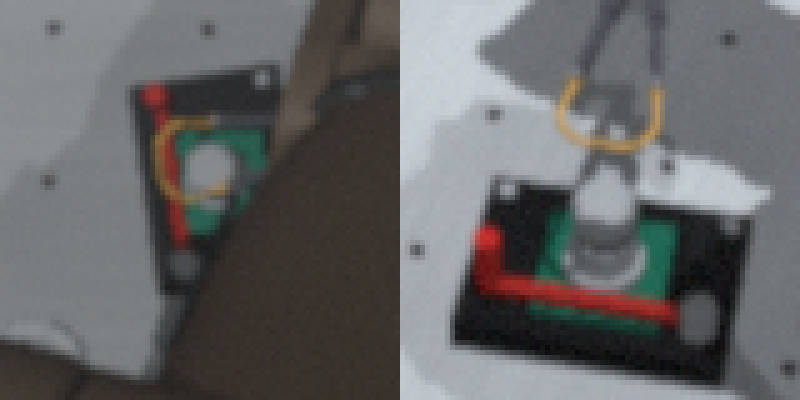

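```bash
cat > ring.py <<'E'
from h import *
def gold(n,im,ctr,r=32):
    hsv=cv2.cvtColor(im,cv2.COLOR_RGB2HSV).astype(int); m=(hsv[...,0]>10)&(hsv[...,0]<28)&(hsv[...,1]>95)&(hsv[...,2]>95)
    ys,xs=np.nonzero(m); k=np.hypot(xs-ctr[0],ys-ctr[1])<r; return np.c_[xs,ys][k].astype(float)
def measure(tag,zr):
    c0=[NX,NY,zr]; px={n:gold(n,np.load(f"pics/{n}{tag}.npy"),proj(n,c0)[0]) for n in CM}
    print({n:len(p) for n,p in px.items()})
    def loc(n,z): return np.array([ray(n,u,z)[:2] for u in px[n]])-[NX,NY]
    c,s=np.cos(NYAW),np.sin(NYAW); R=np.array([[c,s],[-s,c]])
    for sel in(("top",),("side",),("top","side")):
        free=len(sel)==2
        def res(p):
            z=p[3] if free else zr
            q=np.vstack([loc(n,z) for n in sel])@R.T; return np.hypot(q[:,0]-p[0],q[:,1]-p[1])-p[2]
        r=least_squares(res,[0,0,.021]+([zr] if free else []),loss="soft_l1",f_scale=.001); print(sel,r.x.round(4),np.sqrt((res(r.x)**2).mean()).round(4))
        for n in sel:
            q=loc(n,zr)@R.T; print("  nest-frame x",q[:,0].min().round(4),q[:,0].max().round(4),"y",q[:,1].min().round(4),q[:,1].max().round(4))
if __name__=="__main__":
    import sys; measure(sys.argv[1],float(sys.argv[2]))
E
python3 ring.py 4 .144
```

```text
{'top': 43, 'side': 42}
('top',) [-0.0033  0.002   0.0228] 0.0019
  nest-frame x -0.0262 0.0205 y -0.0072 0.025
('side',) [-0.0038  0.0035  0.022 ] 0.0014
  nest-frame x -0.0267 0.019 y -0.0112 0.0259
('top', 'side') [-0.0034  0.0025  0.0223  0.1429] 0.0017
  nest-frame x -0.0262 0.0205 y -0.0072 0.025
  nest-frame x -0.0267 0.019 y -0.0112 0.0259
```

```bash
cat > rect.py <<'E'
import sys
from h import *
tag,z=sys.argv[1],float(sys.argv[2]); o=[]
K=4
for n in CM:
    xs,ys=np.meshgrid(np.arange(-45,45,1/K),np.arange(45,-100,-1/K))
    c,s=np.cos(NYAW),np.sin(NYAW); X=NX+(c*xs-s*ys)/1e3; Y=NY+(s*xs+c*ys)/1e3
    uv=proj(n,np.c_[X.ravel(),Y.ravel(),np.full(X.size,z)]).reshape(*X.shape,2).astype(np.float32)
    r=cv2.remap(np.load(f"pics/{n}{tag}.npy"),uv[...,0],uv[...,1],cv2.INTER_CUBIC)
    cv2.circle(r,(45*K,45*K),16*K,(255,0,255),1); cv2.line(r,(45*K,0),(45*K,145*K),(255,0,255),1); cv2.line(r,(35*K,122*K),(55*K,122*K),(255,0,255),1)
    for k in range(0,140,10): cv2.line(r,(0,(45+40-k)*K if 85-k>=0 else 0),(8,(85-k)*K if 85-k>=0 else 0),(255,255,255),1)
    o.append(r)
cv2.imwrite(f"pics/rect{tag}.png",np.hstack(o)[:,:,::-1])
E
python3 rect.py 4 .1435
```

```text
(no output)
```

View pics/rect4.png

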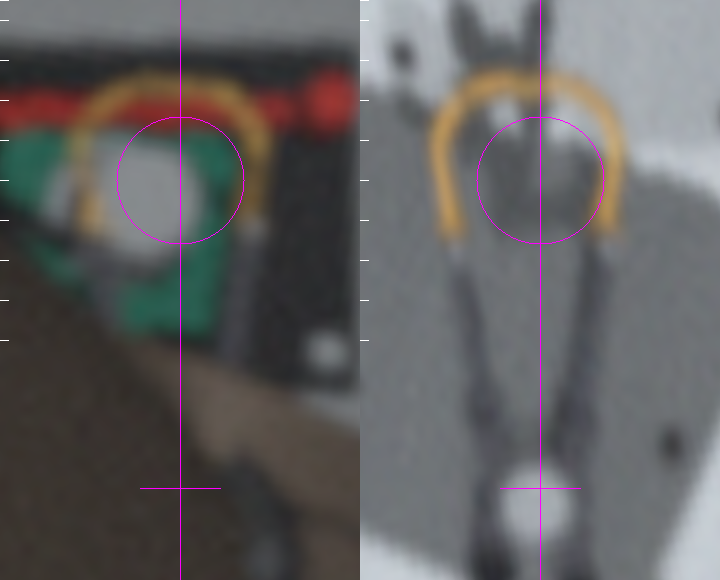

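The rectified views show the ring front 27–27.5 mm ahead of the shaft axis (28 expected). The ring's centre line is about 2.6 mm to -x, with a slight yaw. I'll correct both, come down to just above the shaft top, and look again.

```bash
cat >> h.py <<'E'
def plier_pose(dx,dy,yw,z):  # tool pose that puts nominal ring_centre at nest (dx,dy) with extra yaw yw
    a=NYAW+PI/2+yw; r=N(dx,dy); return [*(r-.145*np.array([np.cos(a),np.sin(a)])),z],[PI,0,a]
E
python3 - <<'E'
from h import *
# with measured bias: nominal centre commanded -> seen at (-2.6,-.7)mm, yaw +.015; rotate about TCP
a=NYAW+PI/2; p=arm.current_position()[:2]
c,s=np.cos(NYAW),np.sin(NYAW)
p=p+np.array([c*.4-s*.7,s*.4+c*.7])/1e3
arm.move_straight([*p,.125],feed=.1,attitude=[PI,0,a-.015])
arm.move_straight([*p,.067],feed=.1); arm.hold(.3); print(arm.current_position(),arm.current_force().round(1),arm.current_time_s())
for n in CM: np.save(f"pics/{n}5.npy",cams.read_camera(n))
E
python3 ring.py 5 .085; python3 rect.py 5 .085; mv pics/rect5.png pics/r5a.png; python3 rect.py 5 .074; python3 - <<'E'
import cv2,numpy as np
a=cv2.imread("pics/r5a.png")[:300]; b=cv2.imread("pics/rect5.png")[:300]
cv2.imwrite("pics/r5.png",np.vstack([a,b]))
E
```

```text
[ 0.52777018 -0.05359843  0.06740357] [-0.4  0.  -2.6] 26.7167
{'top': 17, 'side': 29}
('top',) [0.003  0.0003 0.0234] 0.0015
  nest-frame x -0.0031 0.0229 y 0.0123 0.0253
('side',) [0.0008 0.0053 0.0206] 0.0016
  nest-frame x -0.0087 0.0232 y -0.0078 0.0252
('top', 'side') [0.0019 0.0044 0.0201 0.0834] 0.0017
  nest-frame x -0.0031 0.0229 y 0.0123 0.0253
  nest-frame x -0.0087 0.0232 y -0.0078 0.0252
```

View pics/r5.png

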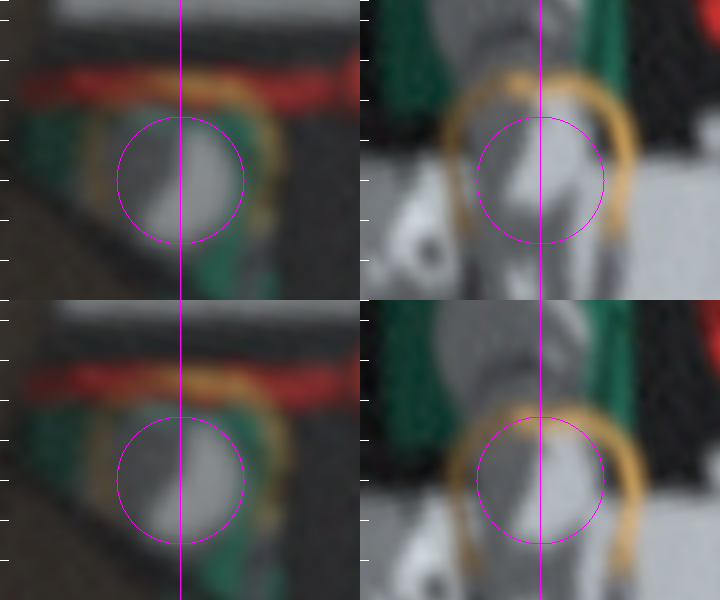

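The ring is now centred to about 0.5 mm on the nominal axis. I'll check the shaft's true place in the unobstructed picture 3, at its top height.

```bash
python3 rect.py 3 .0725; python3 - <<'E'
import cv2
a=cv2.imread("pics/rect3.png")[:330]; cv2.imwrite("pics/r3.png",a)
E
```

```text
(no output)
```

View pics/r3.png

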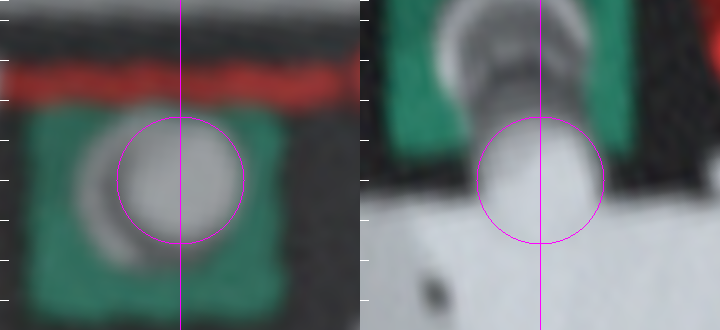

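The shaft sits on the nominal axis in both views. Now I'll lower the ring, watching the force.

```bash
python3 - <<'E'
from h import *
p=arm.current_position(); f0=arm.current_force(); m0=arm.current_wrist_torque()
for z in(.058,.052,.046,.041,.036):
    arm.move_straight([p[0],p[1],z],feed=.06); f=arm.current_force()-f0; print(z,f.round(1),(arm.current_wrist_torque()-m0).round(2),round(arm.current_time_s(),1))
    if np.linalg.norm(f)>8: break
arm.hold(.4)
print(arm.current_position().round(4),arm.current_ee_rot().round(4),arm.current_finger_gap(),arm.current_finger_force(),(arm.current_force()-f0).round(2))
for n in CM: np.save(f"pics/{n}6.npy",cams.read_camera(n))
E
python3 ring.py 6 .054; python3 rect.py 6 .054; python3 - <<'E'
import sys; sys.path.insert(0,".")
from h import *
a=cv2.imread("pics/rect6.png")[:280]
im=np.load("pics/side6.npy"); u,v=proj("side",[NX,NY,.054])[0].astype(int)
b=cv2.resize(im[v-26:v+14,u-45:u+45][:,:,::-1],(720,320),interpolation=3)
cv2.imwrite("pics/f6.png",np.vstack([a,b]))
print("groove px in lower crop: top/bottom edge z=.058,.050, ring:",[((proj("side",[NX,NY,z])[0]-[u-45,v-26]+.5)*8+[0,280]).round() for z in(.074,.058,.054,.050)])
E
```

```text
0.058 [0.8 0.2 0.1] [0.04 0.02 0.03] 27.1
0.052 [-0.3 -0.1 -0.2] [0.01 0.06 0.04] 27.4
0.046 [ 0.6 -0.6 -0.3] [-0.05  0.03 -0.02] 27.6
0.041 [0.4 0.5 0.6] [0.02 0.02 0.09] 27.9
0.036 [-0.3 -0.1  0.2] [0.03 0.05 0.05] 28.1
[ 0.5277 -0.0536  0.0361] [3.1415 0.     1.7358] 0.03562692323681963 99.97045040130615 [-1.08 -0.72  0.31]
{'top': 3, 'side': 23}
('top',) [0.0172 0.0181 0.0022] 0.0
  nest-frame x 0.0159 0.019 y 0.0163 0.0198
('side',) [0.0001 0.002  0.0229] 0.0016
  nest-frame x -0.0199 0.0223 y -0.0098 0.025
('top', 'side') [-0.0003  0.0037  0.0229  0.0562] 0.0015
  nest-frame x 0.0159 0.019 y 0.0163 0.0198
  nest-frame x -0.0199 0.0223 y -0.0098 0.025
groove px in lower crop: top/bottom edge z=.058,.050, ring: [array([366., 457.]), array([366., 491.]), array([366., 499.]), array([366., 507.])]
```

View pics/f6.png

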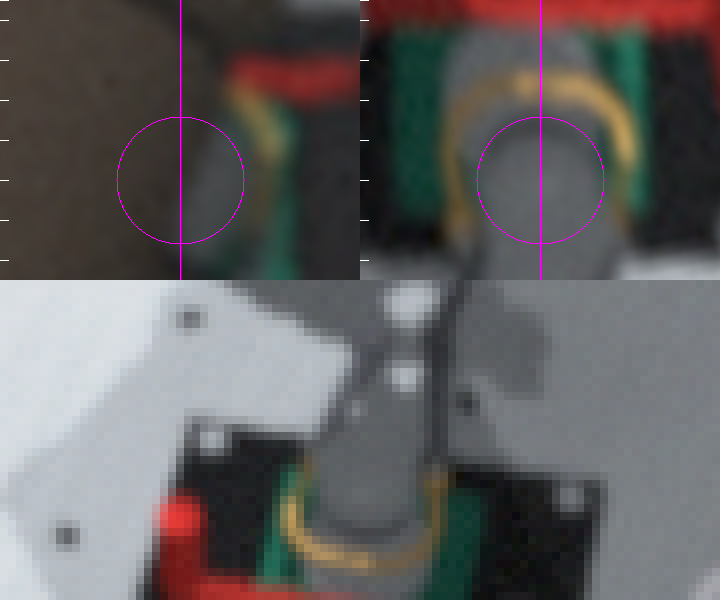

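The ring sits open round the shaft at groove height, with a clear gap all round (side view: ring x 442–635, shaft 477–604). The force reads zero, the pliers are squeezed at 100 N and the clamp is shut. Handing in.

```bash
python3 -c "
from rig import arm
print(arm.close_job(),arm.current_time_s())"
```

```text
the job is handed in; nothing more can be done
the job is handed in; nothing more can be done
```

I handed the job in about 29 s into the 61 s limit, with the stub seated, the clamp shut and the squeezed pliers holding the ring open around the groove, clear of the shaft; the system confirmed the hand-in but gave no verdict.

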